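# Feel for the clear bay and seat the sample cell

### The arm

A 6-joint arm with a two-finger parallel gripper is mounted at the origin on the work surface. World frame = base frame: x ahead of the robot, y to its left, z up, the work surface at z = 0. Lengths are in mm, angles in rad, forces in N, time in s.
With the tool pointing down it reaches from about 375 to 975 mm from the base axis. Payload 3.8 kg.
Tool frame: the origin (TCP) lies on the mounting face of the last link; the fingertips stand 166 mm ahead of it and the grasp point (between the pads) lies 147 mm ahead of it; z points along the fingers, y is the line along which they close (so a half turn about z gives the same grasp; the last joint's range is limited). The gripper opens to 88 mm and grips with 3 to 60 N. Pads are 18 mm wide; open, the fingers measure 123 mm over their backs; the gripper's body (75 mm by 187 mm) begins 45 mm behind the grasp point.
Start: joints at [1.123, 0.264, 1.604, -0, 1.274, -0.037], TCP at [269.554, 618.838, 404.706] pointing down, gripper open.
Joint ranges: [-2.63, 2.63], [-0.94, 2.18], [0.31, 2.57], [-1.31, 4.45], [0, 2.66], [-2.55, 2.55]. Speed limits (rad/s): [2.57, 2.57, 3.14, 3.14, 3.14, 3.14].

### API

Orientations are given as [roll, pitch, yaw] about the fixed x, y, z axes, in that order (R = Rz(yaw) Ry(pitch) Rx(roll)).
In Python, from cell import manip gives the robot as it stands.
- The arm moves only by the tool carry_out, never from a script. Its argument "moves" is a list of rows, each an object with "gripper": the opening, from 0 (shut) to 1 (fully open); "dp": the shift along the world's x, y, z in units of 60 mm (1.0 is 60 mm), a list of three; "delta_rot": the turn, a rotation vector about the world's x, y, z in units of 8 degrees (1.0 is 8 degrees), a list of three. In form: [{"gripper": gripper, "dp": [dx, dy, dz], "delta_rot": [wx, wy, wz]}, ...]. A call has 1 to 10 rows; each row is the pose to reach, as a shift and turn from the pose commanded when the call began; what a row does not reach only later rows make up. A row lasts 1/8 s, in which the tool goes at most 62.5 mm and 10.7 degrees, less where a joint would pass 70% of its speed; a pose out of reach is approached as far as the arm can. A call with a gripper value outside its range is refused whole. The fingers move at their own pace and stop on an object; "force" is the grip in N (left out, the last holds). Time passes only in rows, so rows that repeat a pose let the fingers close. It gives the time, the measured TCP pose, the force, the opening and the grip force at its end, in the units of the state.
- manip.sense(): the state, without advancing time (a new reading comes with each control period).
- manip.capture(name): name is "scene" or "top" or "wrist"; returns (picture, depth): 384x512x3 uint8, blue, green, red; 384x512 float32, mm along the optical axis (not along the pixel's ray), 0 where there is no reading.
- manip.camera_params(name): a dict with "mtx" (3x3 intrinsics, pixels), "pose" (4x4, takes a point from camera to world coordinates); the wrist camera has in their place "hand_eye" (4x4, takes a point from camera to tool coordinates, whose origin is the TCP and whose axes are the flange's). Camera axes: x right, y up, looking along -z (the intrinsics and any distortion apply to the point x, -y, -z); pixel columns grow to the right and rows downward; lengths in mm; the calibration is good to about 2 mm. A picture is of the moment at which its call begins: read the wrist's pose just before it. camera_params takes no time and is no camera call.
- manip.close_job(): hands the job in; it is judged then, once.
Trained networks look in the newest picture that a camera, given by its name, has taken for a name from the list of things; names that differ only in an ending like _2 or _b are one class to them, and where a whole thing is asked for, a point or a joint stands for the part that bears it (a point fixed in the world has none). Each returns a list of dicts, best first, with "score" (0 to 1); they miss things now and then, are a little off and sometimes report something else, mostly with a low value. They report only what shows in the picture. A call takes as long as a camera call. They do not tell look-alikes from the thing itself.
- manip.recognise(camera, query): "location" ([row, column] in pixels, amid what is visible of it).
The state is a dict: "time": time; "qpos": joint angles; "qd": joint speeds; "tau": joint torques, N m; "tcp_pos": TCP position; "tool_rot": TCP orientation; "ft_force": force on the tool from outside, world axes, zero at the start; "moment": the same for the moment, N m; "grip_width": opening from 0.0 (shut) to 1.0 (fully open); "gripper_force": force on a finger pad.
Only numpy, scipy, OpenCV 4.12 (cv2) and the standard library are available. Lean on these libraries where they do the work, as an engineer would, in place of code of your own. Each camera call takes 0.05 s, during which the arm holds its last target. There are 200 camera calls.

### The job

Three of the tester's four bays still have a leftover steel slug hidden under the floor plate, so a cell pushed in there stops short. Take the sample cell by its black grip, feel with it for the one bay whose floor plate goes all the way down, press the cell fully home there with its shoulder flat on the tester, and let go. Press gently, never with more than about 3 kg, and leave the tin, its lid and the beaker alone.

Things in the scene. Friction and masses are not known exactly. Their poses are not given: they have to be found in the camera images.
- tester: Grey block fixed to the bench with a flush white console at its -y end, 85 mm wide (x), 70 mm high; it spans -176 to +120 mm along its own y; origin at the underside, midway along its row of four round bays, which open upward 60 mm apart along its y axis; z up. Delicate: neither the cell nor the robot may bear on it with more than 35 N.
- bay_a (a point): Mouth centre of the bay at the tester's +y end (90 mm from its origin), level with its top (70 mm up). All bays look alike: 39 mm diameter, 3 mm chamfer; a flat steel floor plate, 36 mm diameter, stands 30 mm below each mouth at the start. Pushed slowly with about 7 N (the cell's weight included) the plate slides down and stays where left; a cell merely set on it does not sink.
- bay_b (a point): Mouth centre of the second bay from the +y end, built as bay_a. In the one clear bay (changing each time, not visible) the plate goes down over 14 mm and the cell's shoulder lands on the tester's top. In the other three, hidden slugs stop the plate dead after about 4, 6 or 8 mm, and the shoulder stays about 10, 8 or 6 mm above the top.
- bay_c (a point): Mouth centre of the third bay from the +y end, built as bay_a.
- bay_d (a point): Mouth centre of the fourth bay, next to the white console at the -y end, built as bay_a.
- cell: The sample cell, a loose solid turned part, 0.15 to 0.31 kg, standing upright on the bench; origin at the centre of its underside, z up its axis. From below: steel foot 36 mm diameter and 44 mm long with a 2 x 3 mm chamfered lower edge, steel shoulder disc 50 mm diameter and 6 mm thick (44 to 50 mm up), black plastic grip 26 mm diameter and 36 mm long (50 to 86 mm up).
- cell_shoulder (a point): Point on the cell's axis at the underside of its shoulder, 44 mm above the cell's underside; it coincides with a bay's mouth centre when the cell is home.
- tin: Bystander: steel sample tin, 72 mm diameter, 75 mm high, origin at the centre of its underside. Leave alone.
- tin_lid: Bystander: black lid lying flat, 72 mm diameter, 12 mm high, origin at the centre of its underside. Leave alone.
- beaker: Bystander: clear plastic beaker, 68 mm across the rim, 85 mm high, origin at the centre of its underside. Leave alone.
Not all that is in view belongs to the job. Leave any green or turquoise look-alike of the cell alone.

How it is judged:
By the outcome, as a careful person would: the job done as asked, in the order asked, and still so for the second after the job is handed in, with the robot touching nothing.
It also fails if it takes over 72 s, if anything falls off the work surface, if the arm or the gripper's body presses on something with over 40 N, if the wrist force passes 120 N, or if a joint passes its speed limit or range.

## Working session

There is one attempt and no reset: what is moved stays moved. The work goes in short steps, Python scripts to look and compute and a tool call to move; the robot and the scene stay as the last step left them, time stands still between calls to the robot, and variables do not carry over. Pictures are saved under pics/ and viewed, at most 10 in all, crops included, and the job is handed in when it is done.

Besides the shell and the picture viewer there is one more tool, called after ">>>" as a command line: name --argument value ..., lists and objects as JSON in quotes. carry_out: Moves the arm, as the interface text tells. Its arguments: {"type":"object","properties":{"moves":{"type":"array"},"force":{"type":"number"}},"required":["moves"]}

```bash
mkdir -p pics; cat > h.py <<'E'
import numpy as np, cv2
from cell import manip
from scipy.spatial.transform import Rotation as R
def params(n,s=None):
    c=manip.camera_params(n); K=np.array(c["mtx"])
    if "pose" in c: T=np.array(c["pose"])
    else:
        W=np.eye(4); W[:3,3]=s["tcp_pos"]; W[:3,:3]=R.from_euler("xyz",s["tool_rot"]).as_matrix(); T=W@np.array(c["hand_eye"])
    return c,K,T
def cloud(n,d,s=None):
    c,K,T=params(n,s); v,u=np.mgrid[:d.shape[0],:d.shape[1]]
    dist=c.get("dist",c.get("distortion"))
    p=cv2.undistortPoints(np.stack([u.ravel(),v.ravel()],1).astype(np.float64)[:,None],K,None if dist is None else np.array(dist,float))[:,0]
    z=d.ravel().astype(float); P=np.stack([p[:,0]*z,-p[:,1]*z,-z],1)@T[:3,:3].T+T[:3,3]
    P[z==0]=np.nan
    return P.reshape(*d.shape,3)
E
python3 - <<'E'
from h import *
s=manip.sense(); print(s)
out={}
for n in ["scene","top"]:
    im,d=manip.capture(n); cv2.imwrite(f"pics/{n}0.png",im); C=cloud(n,d); np.save(f"{n}0.npy",C)
    print(n,[k for k in manip.camera_params(n)])
    for q in ["cell","tester","tin","tin_lid","beaker","bay_a"]:
        for r in manip.recognise(n,q)[:4]:
            v,u=map(int,r["location"]); print(q,round(r["score"],2),v,u,C[v,u].round(0))
a=cv2.imread("pics/scene0.png");b=cv2.imread("pics/top0.png")
E
```

```text
{'time': 0.0, 'qpos': array([ 1.12304722e+00,  2.64726443e-01,  1.60540834e+00,  1.62931295e-06,
        1.27370693e+00, -3.68759616e-02]), 'qd': array([-0.00190192, -0.00101554,  0.00133206, -0.00178166,  0.00072559,
        0.00191084]), 'tau': array([ 2.55404186e-03, -5.02099729e+01, -3.56883824e+01,  7.31400750e-02,
        2.92336353e-02, -1.56344813e-04]), 'tcp_pos': array([269.43204266, 618.50191526, 403.3870524 ]), 'tool_rot': array([-3.13934518e+00, -8.44732875e-05,  2.73071894e+00]), 'ft_force': array([-0.14138677,  0.47985915,  0.35799065]), 'moment': array([-0.00773429, -0.00173953, -0.07139981]), 'gripper_force': 0.0, 'grip_width': 0.9985429531150998}
scene ['mtx', 'pose']
cell 0.85 253 394 [608. 368.  51.]
cell 0.66 227 340 [598. 223.  64.]
cell 0.65 220 379 [523. 309.  59.]
cell 0.61 232 412 [518. 397.  51.]
tester 0.73 186 259 [559. -32.  69.]
tin 0.9 263 305 [752. 182.  73.]
tin_lid 0.7 282 351 [711. 294.  14.]
beaker 0.88 124 175 [ 402. -435.   62.]
beaker 0.38 281 350 [709. 291.  12.]
bay_a 0.93 186 259 [559. -32.  69.]
top ['mtx', 'pose']
cell 0.74 202 175 [577. 216.  78.]
cell 0.67 199 124 [593. 365.  90.]
cell 0.6 232 121 [499. 384.  56.]
cell 0.58 227 148 [505. 295.  87.]
tester 0.84 212 265 [537. -51.  45.]
tin 0.68 155 191 [721. 165.  75.]
tin 0.41 227 148 [505. 295.  87.]
tin 0.19 173 150 [688. 305.  14.]
tin_lid 0.9 172 151 [692. 303.  11.]
beaker 0.7 259 399 [ 375. -453.    1.]
bay_a 0.91 217 267 [522. -56.  40.]
```

```bash
python3 - <<'E'
import cv2
a=cv2.imread("pics/scene0.png");b=cv2.imread("pics/top0.png")
cv2.imwrite("pics/scene_crop.png",cv2.resize(a[130:310,200:450],(800,576),interpolation=cv2.INTER_CUBIC))
cv2.imwrite("pics/top_crop.png",cv2.resize(b[130:280,90:310],(800,545),interpolation=cv2.INTER_CUBIC))
E
```

```text
(no output)
```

View pics/scene_crop.png

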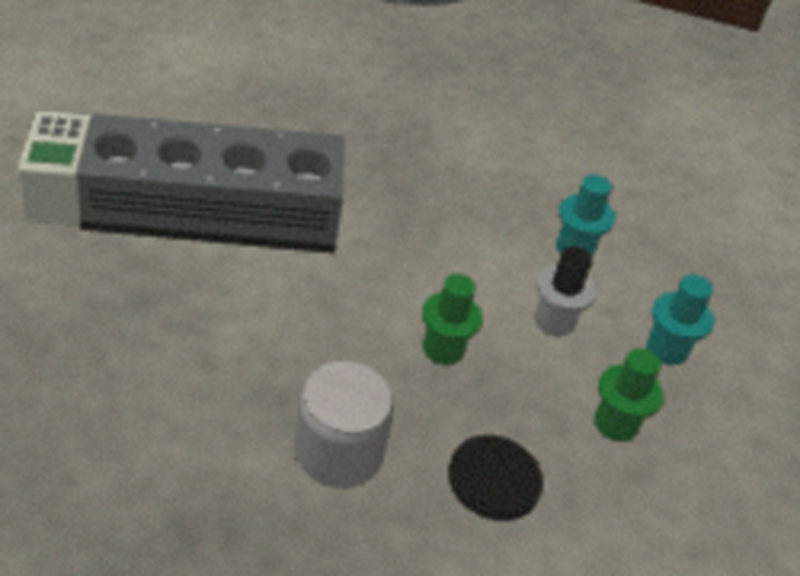

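View pics/top_crop.png

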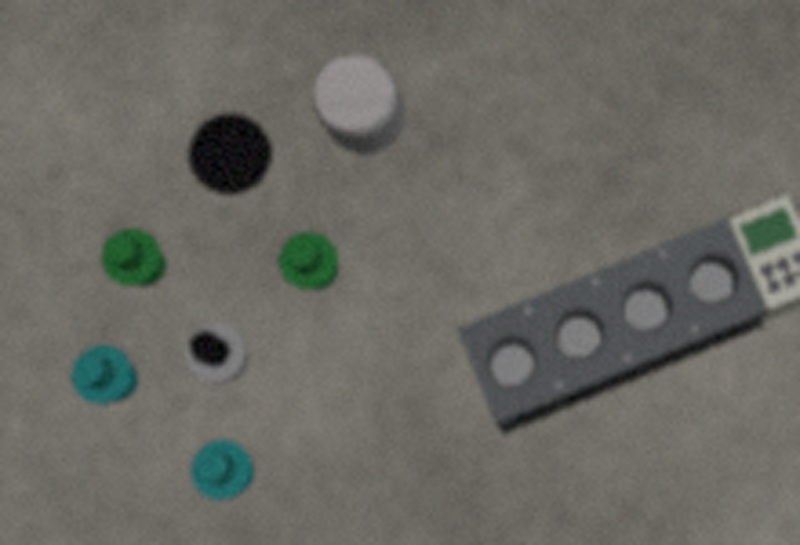

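Candidates (scene picture pixels, row/col): green (227,340) and (253,394), turquoise (200,383) and (232,412), steel with black grip (220,378). In the top picture the steel one is at (226,149). It alone has a steel foot and shoulder and a black grip, so it is the cell, and the others are look-alikes. The tester's console end is toward -y. The enlarged crops above show the same.

```bash
cat >> h.py <<'E'
def plane(n,uv,z,s=None):
    c,K,T=params(n,s); uv=np.atleast_2d(np.array(uv,float))
    p=cv2.undistortPoints(uv[:,None],K,None)[:,0]; r=np.stack([p[:,0],-p[:,1],-np.ones(len(p))],1)@T[:3,:3].T
    return T[:3,3]+r*((z-T[2,3])/r[:,2])[:,None]
def rect(C,im,near=None):
    "tester top outline"
    m=(abs(C[...,2]-70)<7)
    hsv=cv2.cvtColor(im,cv2.COLOR_BGR2HSV)
    m=cv2.morphologyEx(m.astype(np.uint8),cv2.MORPH_OPEN,np.ones((3,3)))
    n,l,st,_=cv2.connectedComponentsWithStats(m); k=1+np.argmax(st[1:,4]); return l==k
E
python3 - <<'E'
from h import *
for n in ["top","scene"]:
    C=np.load(f"{n}0.npy"); im=cv2.imread(f"pics/{n}0.png")
    m=rect(C,im); P=C[m]; 
    cs,_=cv2.findContours(m.astype(np.uint8),cv2.RETR_EXTERNAL,cv2.CHAIN_APPROX_NONE); c=max(cs,key=len)[:,0]
    Q=plane(n,c,70); r=cv2.minAreaRect(Q[:,:2].astype(np.float32)); print(n,m.sum(),np.median(P[:,2]),r,cv2.boxPoints(r).round(0).tolist())
    # black grip
    g=im.max(2)<45; roi=np.zeros_like(g); 
    v0,u0=(227,148) if n=="top" else (215,379)
    roi[v0-18:v0+18,u0-14:u0+14]=1
    g&=roi; vs,us=np.nonzero(g); print("grip px",len(us),us.mean(),vs.mean(), plane(n,[us.mean(),vs.mean()],86 if n=="top" else 68).round(1), np.nanmedian(C[g],0))
    hi=roi&(abs(C[...,2]-86)<6); print(hi.sum(),np.nanmean(C[hi],0))
    print("cam",params(n)[2][:3,3].round(), params(n)[1][0,0])
E
```

```text
top 2149 69.72121750290421 ((525.97705078125, -54.19566345214844), (85.95213317871094, 294.533447265625), 19.41650390625) [[436.0, 70.0], [534.0, -207.0], [615.0, -179.0], [518.0, 99.0]]
grip px 57 147.26315789473685 225.64912280701753 [[509.5 297.5  86. ]] [509.84973075 298.18742118  85.22509507]
60 [511.45465501 301.44000621  85.62591074]
cam [ 296.  -40. 1489.] 481.1992476919095
scene 1747 69.9843035648621 ((530.6205444335938, -51.92903137207031), (92.74140930175781, 294.5196228027344), 19.4315185546875) [[438.0, 72.0], [536.0, -206.0], [623.0, -175.0], [525.0, 102.0]]
grip px 115 378.2608695652174 214.2086956521739 [[511.7 302.4  68. ]] [522.1286737  302.34483211  79.31690767]
67 [514.63485558 302.84441635  85.51119519]
cam [1273.  298.  819.] 375.89622541723446
```

>>> carry_out --moves '[{"gripper": 1, "dp": [4.0, -5.3, -0.5], "delta_rot": [0, 0, 0]}, {"gripper": 1, "dp": [4.0, -5.3, -0.5], "delta_rot": [0, 0, 0]}, {"gripper": 1, "dp": [4.0, -5.3, -0.5], "delta_rot": [0, 0, 0]}, {"gripper": 1, "dp": [4.0, -5.3, -0.5], "delta_rot": [0, 0, 0]}, {"gripper": 1, "dp": [4.0, -5.3, -0.5], "delta_rot": [0, 0, 0]}, {"gripper": 1, "dp": [4.0, -5.3, -0.5], "delta_rot": [0, 0, 0]}, {"gripper": 1, "dp": [4.0, -5.3, -0.5], "delta_rot": [0, 0, 0]}, {"gripper": 1, "dp": [4.0, -5.3, -0.5], "delta_rot": [0, 0, 0]}, {"gripper": 1, "dp": [4.0, -5.3, -0.5], "delta_rot": [0, 0, 0]}]'

```text
time: 1.82
tcp_pos: [509.3, 301.3, 374.9]
tool_rot: [3.141, -0.0, 2.731]
ft_force: [-0.5, -0.4, 0.4]
grip_width: 1.003
gripper_force: 0.0
```

```bash
python3 - <<'E'
from h import *
s=manip.sense(); print(s["tcp_pos"],s["tool_rot"],s["time"],s["ft_force"])
im,d=manip.capture("wrist"); C=cloud("wrist",d,s); cv2.imwrite("pics/w1.png",im); np.save("w1.npy",C)
print(np.array(manip.camera_params("wrist")["hand_eye"]).round(3).tolist(), params("wrist",s)[1][0,0])
for r in manip.recognise("wrist","cell"):
    v,u=map(int,r["location"]); print(round(r["score"],2),v,u,C[v,u].round(0),im[v,u])
E
```

```text
[509.26297782 301.28272433 374.85237838] [ 3.14114260e+00 -3.84259506e-04  2.73071655e+00] 1.825 [-0.52682431 -0.40450103  0.39069622]
[[-0.0, 0.957, 0.291, 74.553], [1.0, -0.0, 0.001, -0.374], [0.001, 0.291, -0.957, 21.567], [0.0, 0.0, 0.0, 1.0]] 309.8397667841909
0.69 180 262 [504. 305.  85.] [21 19 22]
0.66 87 216 [417. 302.  86.] [113 116  34]
0.62 127 345 [490. 389.  82.] [64 66 16]
0.61 263 224 [575. 231.  63.] [23 47 16]
0.57 222 349 [586. 367.  58.] [26 57 19]
```

View pics/w1.png

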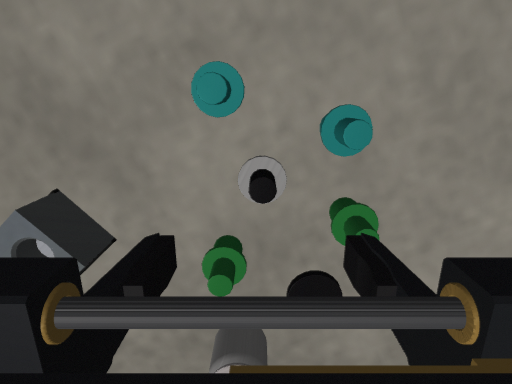

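The wrist picture shows the steel cell with its black grip at (row 180, col 262). The look-alikes are turquoise at (88,218) and (131,347), and green at (264,224) and (222,355). The gap on both finger sides is clear.

```bash
python3 - <<'E'
from h import *
s=manip.sense(); C=np.load("w1.npy"); im=cv2.imread("pics/w1.png"); n="wrist"
hsv=cv2.cvtColor(im,cv2.COLOR_BGR2HSV)
roi=np.zeros(im.shape[:2],bool); roi[145:215,228:298]=1
xy=C[...,:2]; 
sh=roi&(abs(C[...,2]-50)<5); P=C[sh]; print(sh.sum(),"shoulder")
cs,_=cv2.findContours((roi&(C[...,2]>35)).astype(np.uint8),cv2.RETR_EXTERNAL,cv2.CHAIN_APPROX_NONE); c=max(cs,key=len)[:,0]
# upper half of shoulder outline (far from grip)
q=c[c[:,1]<182]; Q=plane(n,q,50,s)[:,:2]
A=np.c_[2*Q,np.ones(len(Q))]; x=np.linalg.lstsq(A,(Q**2).sum(1),rcond=None)[0]; print("shoulder fit",x[:2],np.sqrt(x[2]+x[0]**2+x[1]**2))
gt=roi&(abs(C[...,2]-86)<4); print("gtop",gt.sum(),np.mean(C[gt],0),(C[gt].max(0)+C[gt].min(0))/2,np.ptp(C[gt],0))
vs,us=np.nonzero(roi&(im.max(2)<45)&(C[...,2]>50)); print(us.min(),us.max(),vs.min(),vs.max())
# tester bays
P=C[(C[...,2]>66)&(C[...,2]<74)]; print(len(P))
E
```

```text
1058 shoulder
shoulder fit [511.17789936 302.60927443] 24.022419630190214
gtop 598 [512.10169879 301.88334144  84.33347149] [512.41302451 301.7665901   84.39606357] [25.08751635 25.27150075  4.35486989]
249 276 169 202
2124
```

>>> carry_out --moves '[{"gripper": 0.7, "dp": [0.04, 0.015, -0.8], "delta_rot": [0, 0, 0]}, {"gripper": 0.7, "dp": [0.04, 0.015, -1.5], "delta_rot": [0, 0, 0]}, {"gripper": 0.7, "dp": [0.04, 0.015, -2.1], "delta_rot": [0, 0, 0]}, {"gripper": 0.7, "dp": [0.04, 0.015, -2.4], "delta_rot": [0, 0, 0]}, {"gripper": 0.7, "dp": [0.04, 0.015, -2.57], "delta_rot": [0, 0, 0]}, {"gripper": 0.7, "dp": [0.04, 0.015, -2.57], "delta_rot": [0, 0, 0]}]' --force 40

```text
time: 2.68
tcp_pos: [512.0, 302.2, 220.8]
tool_rot: [3.141, 0.0, 2.731]
ft_force: [0.4, 0.6, 0.6]
grip_width: 0.704
gripper_force: 0.0
```

>>> carry_out --moves '[{"gripper": 0, "dp": [0, 0, 0], "delta_rot": [0, 0, 0]}, {"gripper": 0, "dp": [0, 0, 0], "delta_rot": [0, 0, 0]}, {"gripper": 0, "dp": [0, 0, 0], "delta_rot": [0, 0, 0]}, {"gripper": 0, "dp": [0, 0, 0], "delta_rot": [0, 0, 0]}, {"gripper": 0, "dp": [0, 0, 0], "delta_rot": [0, 0, 0]}]' --force 40

```text
time: 3.3
tcp_pos: [512.2, 301.9, 220.9]
tool_rot: [3.141, 0.001, 2.731]
ft_force: [0.3, 0.1, 1.8]
grip_width: 0.284
gripper_force: 40.0
```

>>> carry_out --moves '[{"gripper": 0, "dp": [0, 0, 0.5], "delta_rot": [0, 0, 0]}, {"gripper": 0, "dp": [0, 0, 1.4], "delta_rot": [0, 0, 0]}, {"gripper": 0, "dp": [0, 0, 2.4], "delta_rot": [0, 0, 0]}, {"gripper": 0, "dp": [1.6, -5.4, 2.6], "delta_rot": [0, 0, 0]}, {"gripper": 0, "dp": [1.6, -5.4, 2.6], "delta_rot": [0, 0, 0]}, {"gripper": 0, "dp": [1.6, -5.4, 2.6], "delta_rot": [0, 0, 0]}, {"gripper": 0, "dp": [1.6, -5.4, 2.6], "delta_rot": [0, 0, 0]}, {"gripper": 0, "dp": [1.6, -5.4, 2.6], "delta_rot": [0, 0, 0]}, {"gripper": 0, "dp": [1.6, -5.4, 2.6], "delta_rot": [0, 0, 0]}, {"gripper": 0, "dp": [1.6, -5.4, 2.6], "delta_rot": [0, 0, 0]}]'

```text
time: 4.55
tcp_pos: [608.0, -24.4, 375.8]
tool_rot: [-3.141, -0.001, 2.727]
ft_force: [-0.1, 0.7, -1.6]
grip_width: 0.286
gripper_force: 40.0
```

>>> carry_out --moves '[{"gripper": 0, "dp": [0, 0, 0], "delta_rot": [0, 0, 0]}, {"gripper": 0, "dp": [0, 0, 0], "delta_rot": [0, 0, 0]}]'

```text
time: 4.8
tcp_pos: [607.6, -21.0, 376.2]
tool_rot: [3.142, -0.001, 2.732]
ft_force: [-0.5, 0.5, -1.5]
grip_width: 0.283
gripper_force: 40.0
```

```bash
python3 - <<'E'
from h import *
s=manip.sense(); print(s["tcp_pos"],s["tool_rot"],s["time"],s["ft_force"],s["grip_width"])
im,d=manip.capture("wrist"); C=cloud("wrist",d,s); cv2.imwrite("pics/w2.png",im); np.save("w2.npy",C); import pickle; pickle.dump(s,open("s2.pkl","wb"))
for r in manip.recognise("wrist","bay_a")+manip.recognise("wrist","cell"):
    v,u=map(int,r["location"]); print(round(r["score"],2),v,u,C[v,u].round(0))
E
```

```text
[607.57338027 -21.0422903  376.15738292] [ 3.14158004e+00 -8.87653110e-04  2.73230530e+00] 4.8 [-0.47286234  0.45090434 -1.46319006] 0.2832077439817954
0.57 106 201 [521. -47.  39.]
0.65 54 485 [583. 212.  48.]
0.59 242 260 [596. -17. 225.]
```

View pics/w2.png

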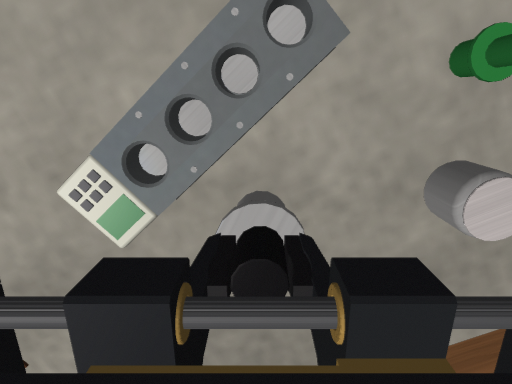

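```bash
python3 - <<'E'
from h import *
import pickle; s=pickle.load(open("s2.pkl","rb")); C=np.load("w2.npy"); im=cv2.imread("pics/w2.png"); n="wrist"
Z=C[...,2].astype(np.float32); Z=np.nan_to_num(Z); Zm=cv2.medianBlur(Z,5)
top=(abs(Zm-70)<4); print("top z",np.median(Z[top]))
B=[]
def circ(Q):
    x=np.linalg.lstsq(np.c_[2*Q,np.ones(len(Q))],(Q**2).sum(1),rcond=None)[0]; return x[:2],np.sqrt(x[2]+x[0]**2+x[1]**2)
for k,(u,v) in zip("abcd",[(288,20),(236,71),(190,119),(147,163)]):
    vv,uu=np.mgrid[:384,:512]; roi=((uu-u)**2+(vv-v)**2<32**2)
    m=(roi&(Zm<66)).astype(np.uint8); nn,l,st,_=cv2.connectedComponentsWithStats(m); m=(l==l[v,u]).astype(np.uint8)
    c=max(cv2.findContours(m,cv2.RETR_EXTERNAL,cv2.CHAIN_APPROX_NONE)[0],key=len)[:,0]; c=c[c[:,1]>1]
    Q=plane(n,c,68,s)[:,:2]; 
    x,r=circ(Q); e=abs(np.linalg.norm(Q-x,axis=1)-r); x,r=circ(Q[e<1.5]); 
    fl=roi&(abs(Zm-40)<4); print(k,x.round(1),r.round(1),len(Q),(e<1.5).sum(),"floor z",np.median(Z[fl]),C[fl].mean(0).round(1),plane(n,[[u,v]],70,s)[0,:2].round(1))
    B.append(x)
B=np.array(B); t=np.array([90,30,-30,-90.])
o=B.mean(0); d=(t[:,None]*(B-o)).sum(0)/(t@t); print("o",o,"dir",d,np.linalg.norm(d),np.arctan2(-d[0],d[1]))
d/=np.linalg.norm(d); print((o+t[:,None]*d).round(1))
E
```

```text
top z 68.61433
a [489.1  56.1] 19.5 104 104 floor z 38.37358 [nan nan nan] [490.1  54.5]
b [508.7  -0. ] 19.5 133 133 floor z 38.31659 [nan nan nan] [508.6  -0.9]
c [528.5 -56.4] 19.4 126 126 floor z 38.461933 [nan nan nan] [528.5 -55.4]
d [ 548.2 -112.6] 19.3 119 119 floor z 38.50332 [nan nan nan] [ 548.1 -110.4]
o [518.63815796 -28.22130299] dir [-0.32870485  0.93710825] 0.9930854671724008 0.33735623888606014
[[ 4.888e+02  5.670e+01]
 [ 5.087e+02  1.000e-01]
 [ 5.286e+02 -5.650e+01]
 [ 5.484e+02 -1.131e+02]]
```

Bays measured from the wrist view, with pixel centres a (288,20), b (236,71), c (190,119) and d (147,163) as col,row. They sit at a (488.8,56.7), b (508.7,0.1), c (528.6,-56.5) and d (548.4,-113.1). I'll start with bay a.

>>> carry_out --moves '[{"gripper": 0, "dp": [-1.98, 1.295, 0], "delta_rot": [0, 0, 0]}, {"gripper": 0, "dp": [-1.98, 1.295, 0], "delta_rot": [0, 0, 0]}, {"gripper": 0, "dp": [-1.98, 1.295, -0.5], "delta_rot": [0, 0, 0]}, {"gripper": 0, "dp": [-1.98, 1.295, -1.1], "delta_rot": [0, 0, 0]}, {"gripper": 0, "dp": [-1.98, 1.295, -1.1], "delta_rot": [0, 0, 0]}, {"gripper": 0, "dp": [-1.98, 1.295, -1.1], "delta_rot": [0, 0, 0]}]'

```text
time: 5.7
tcp_pos: [489.8, 55.7, 311.7]
tool_rot: [3.141, 0.001, 2.731]
ft_force: [0.3, 0.2, -1.0]
grip_width: 0.282
gripper_force: 40.0
```

>>> carry_out --moves '[{"gripper": 0, "dp": [-0.01, 0.015, -0.1], "delta_rot": [0, 0, 0]}, {"gripper": 0, "dp": [-0.01, 0.015, -0.2], "delta_rot": [0, 0, 0]}, {"gripper": 0, "dp": [-0.01, 0.015, -0.27], "delta_rot": [0, 0, 0]}, {"gripper": 0, "dp": [-0.01, 0.015, -0.32], "delta_rot": [0, 0, 0]}, {"gripper": 0, "dp": [-0.01, 0.015, -0.36], "delta_rot": [0, 0, 0]}, {"gripper": 0, "dp": [-0.01, 0.015, -0.4], "delta_rot": [0, 0, 0]}, {"gripper": 0, "dp": [-0.01, 0.015, -0.43], "delta_rot": [0, 0, 0]}, {"gripper": 0, "dp": [-0.01, 0.015, -0.43], "delta_rot": [0, 0, 0]}]'

```text
time: 6.7
tcp_pos: [488.5, 56.3, 284.6]
tool_rot: [-3.141, -0.0, 2.731]
ft_force: [0.2, -0.4, -2.5]
grip_width: 0.281
gripper_force: 40.0
```

>>> carry_out --moves '[{"gripper": 0, "dp": [0, 0, -0.08], "delta_rot": [0, 0, 0]}, {"gripper": 0, "dp": [0, 0, -0.16], "delta_rot": [0, 0, 0]}, {"gripper": 0, "dp": [0, 0, -0.23], "delta_rot": [0, 0, 0]}, {"gripper": 0, "dp": [0, 0, -0.28], "delta_rot": [0, 0, 0]}, {"gripper": 0, "dp": [0, 0, -0.32], "delta_rot": [0, 0, 0]}, {"gripper": 0, "dp": [0, 0, -0.35], "delta_rot": [0, 0, 0]}, {"gripper": 0, "dp": [0, 0, -0.35], "delta_rot": [0, 0, 0]}]'

```text
time: 7.58
tcp_pos: [488.5, 56.3, 263.6]
tool_rot: [-3.142, -0.0, 2.731]
ft_force: [-0.2, 0.4, -1.4]
grip_width: 0.283
gripper_force: 40.0
```

>>> carry_out --moves '[{"gripper": 0, "dp": [0, 0, -0.015], "delta_rot": [0, 0, 0]}, {"gripper": 0, "dp": [0, 0, -0.03], "delta_rot": [0, 0, 0]}, {"gripper": 0, "dp": [0, 0, -0.04], "delta_rot": [0, 0, 0]}, {"gripper": 0, "dp": [0, 0, -0.05], "delta_rot": [0, 0, 0]}, {"gripper": 0, "dp": [0, 0, -0.06], "delta_rot": [0, 0, 0]}, {"gripper": 0, "dp": [0, 0, -0.07], "delta_rot": [0, 0, 0]}, {"gripper": 0, "dp": [0, 0, -0.08], "delta_rot": [0, 0, 0]}]'

```text
time: 8.45
tcp_pos: [488.9, 56.3, 259.8]
tool_rot: [3.141, 0.001, 2.731]
ft_force: [-2.1, 0.1, 5.4]
grip_width: 0.279
gripper_force: 40.0
```

>>> carry_out --moves '[{"gripper": 0, "dp": [0, 0, -0.01], "delta_rot": [0, 0, 0]}, {"gripper": 0, "dp": [0, 0, -0.02], "delta_rot": [0, 0, 0]}, {"gripper": 0, "dp": [0, 0, -0.03], "delta_rot": [0, 0, 0]}, {"gripper": 0, "dp": [0, 0, -0.04], "delta_rot": [0, 0, 0]}, {"gripper": 0, "dp": [0, 0, -0.04], "delta_rot": [0, 0, 0]}]'

```text
time: 9.07
tcp_pos: [488.9, 56.3, 257.3]
tool_rot: [3.141, 0.001, 2.731]
ft_force: [-1.9, -0.3, 5.5]
grip_width: 0.285
gripper_force: 40.0
```

>>> carry_out --moves '[{"gripper": 0, "dp": [0, 0, -0.01], "delta_rot": [0, 0, 0]}, {"gripper": 0, "dp": [0, 0, -0.02], "delta_rot": [0, 0, 0]}, {"gripper": 0, "dp": [0, 0, -0.03], "delta_rot": [0, 0, 0]}, {"gripper": 0, "dp": [0, 0, -0.03], "delta_rot": [0, 0, 0]}]'

```text
time: 9.57
tcp_pos: [488.8, 56.4, 255.3]
tool_rot: [3.141, 0.001, 2.731]
ft_force: [-1.5, -0.4, 4.8]
grip_width: 0.285
gripper_force: 40.0
```

>>> carry_out --moves '[{"gripper": 0, "dp": [0, 0, -0.01], "delta_rot": [0, 0, 0]}, {"gripper": 0, "dp": [0, 0, -0.02], "delta_rot": [0, 0, 0]}, {"gripper": 0, "dp": [0, 0, -0.03], "delta_rot": [0, 0, 0]}, {"gripper": 0, "dp": [0, 0, -0.03], "delta_rot": [0, 0, 0]}]'

```text
time: 10.07
tcp_pos: [489.2, 56.4, 254.8]
tool_rot: [3.141, 0.001, 2.731]
ft_force: [-3.5, -0.4, 13.3]
grip_width: 0.283
gripper_force: 40.0
```

Bay a stops dead after about 6 mm. The measured height is stuck at 255 while the force jumps to 13 N. Next is bay b.

>>> carry_out --moves '[{"gripper": 0, "dp": [0, 0, 0.3], "delta_rot": [0, 0, 0]}, {"gripper": 0, "dp": [0, 0, 0.8], "delta_rot": [0, 0, 0]}, {"gripper": 0, "dp": [0, 0, 1.0], "delta_rot": [0, 0, 0]}, {"gripper": 0, "dp": [0, 0, 1.0], "delta_rot": [0, 0, 0]}, {"gripper": 0, "dp": [0.17, -0.47, 1.0], "delta_rot": [0, 0, 0]}, {"gripper": 0, "dp": [0.335, -0.94, 1.0], "delta_rot": [0, 0, 0]}, {"gripper": 0, "dp": [0.335, -0.94, 0.9], "delta_rot": [0, 0, 0]}, {"gripper": 0, "dp": [0.335, -0.94, 0.8], "delta_rot": [0, 0, 0]}, {"gripper": 0, "dp": [0.335, -0.94, 0.8], "delta_rot": [0, 0, 0]}]'

```text
time: 11.2
tcp_pos: [507.7, 0.6, 299.3]
tool_rot: [-3.141, -0.003, 2.731]
ft_force: [-0.4, 0.3, -1.8]
grip_width: 0.284
gripper_force: 40.0
```

>>> carry_out --moves '[{"gripper": 0, "dp": [0.01, -0.01, -0.07], "delta_rot": [0, 0, 0]}, {"gripper": 0, "dp": [0.01, -0.01, -0.14], "delta_rot": [0, 0, 0]}, {"gripper": 0, "dp": [0.01, -0.01, -0.21], "delta_rot": [0, 0, 0]}, {"gripper": 0, "dp": [0.01, -0.01, -0.28], "delta_rot": [0, 0, 0]}, {"gripper": 0, "dp": [0.01, -0.01, -0.35], "delta_rot": [0, 0, 0]}, {"gripper": 0, "dp": [0.01, -0.01, -0.42], "delta_rot": [0, 0, 0]}, {"gripper": 0, "dp": [0.01, -0.01, -0.49], "delta_rot": [0, 0, 0]}, {"gripper": 0, "dp": [0.01, -0.01, -0.54], "delta_rot": [0, 0, 0]}, {"gripper": 0, "dp": [0.01, -0.01, -0.57], "delta_rot": [0, 0, 0]}, {"gripper": 0, "dp": [0.01, -0.01, -0.57], "delta_rot": [0, 0, 0]}]'

```text
time: 12.45
tcp_pos: [509.2, -0.7, 266.6]
tool_rot: [-3.141, -0.0, 2.731]
ft_force: [-0.6, -0.1, -2.4]
grip_width: 0.284
gripper_force: 40.0
```

>>> carry_out --moves '[{"gripper": 0, "dp": [0, 0, -0.03], "delta_rot": [0, 0, 0]}, {"gripper": 0, "dp": [0, 0, -0.06], "delta_rot": [0, 0, 0]}, {"gripper": 0, "dp": [0, 0, -0.08], "delta_rot": [0, 0, 0]}, {"gripper": 0, "dp": [0, 0, -0.1], "delta_rot": [0, 0, 0]}, {"gripper": 0, "dp": [0, 0, -0.12], "delta_rot": [0, 0, 0]}, {"gripper": 0, "dp": [0, 0, -0.13], "delta_rot": [0, 0, 0]}, {"gripper": 0, "dp": [0, 0, -0.14], "delta_rot": [0, 0, 0]}, {"gripper": 0, "dp": [0, 0, -0.15], "delta_rot": [0, 0, 0]}, {"gripper": 0, "dp": [0, 0, -0.15], "delta_rot": [0, 0, 0]}]'

```text
time: 13.58
tcp_pos: [509.6, -0.7, 258.8]
tool_rot: [3.141, 0.001, 2.731]
ft_force: [-3.0, 0.4, 6.3]
grip_width: 0.286
gripper_force: 40.0
```

>>> carry_out --moves '[{"gripper": 0, "dp": [0, 0, -0.01], "delta_rot": [0, 0, 0]}, {"gripper": 0, "dp": [0, 0, -0.02], "delta_rot": [0, 0, 0]}, {"gripper": 0, "dp": [0, 0, -0.03], "delta_rot": [0, 0, 0]}, {"gripper": 0, "dp": [0, 0, -0.04], "delta_rot": [0, 0, 0]}, {"gripper": 0, "dp": [0, 0, -0.05], "delta_rot": [0, 0, 0]}, {"gripper": 0, "dp": [0, 0, -0.05], "delta_rot": [0, 0, 0]}]'

```text
time: 14.32
tcp_pos: [509.6, -0.7, 255.9]
tool_rot: [3.141, 0.001, 2.731]
ft_force: [-2.0, -0.5, 6.0]
grip_width: 0.281
gripper_force: 40.0
```

>>> carry_out --moves '[{"gripper": 0, "dp": [0, 0, -0.01], "delta_rot": [0, 0, 0]}, {"gripper": 0, "dp": [0, 0, -0.02], "delta_rot": [0, 0, 0]}, {"gripper": 0, "dp": [0, 0, -0.03], "delta_rot": [0, 0, 0]}, {"gripper": 0, "dp": [0, 0, -0.04], "delta_rot": [0, 0, 0]}, {"gripper": 0, "dp": [0, 0, -0.05], "delta_rot": [0, 0, 0]}, {"gripper": 0, "dp": [0, 0, -0.05], "delta_rot": [0, 0, 0]}]'

```text
time: 15.08
tcp_pos: [509.6, -0.6, 252.9]
tool_rot: [3.141, 0.001, 2.731]
ft_force: [-2.5, 0.4, 4.6]
grip_width: 0.279
gripper_force: 40.0
```

>>> carry_out --moves '[{"gripper": 0, "dp": [0, 0, -0.01], "delta_rot": [0, 0, 0]}, {"gripper": 0, "dp": [0, 0, -0.02], "delta_rot": [0, 0, 0]}, {"gripper": 0, "dp": [0, 0, -0.03], "delta_rot": [0, 0, 0]}, {"gripper": 0, "dp": [0, 0, -0.03], "delta_rot": [0, 0, 0]}]'

```text
time: 15.58
tcp_pos: [509.6, -0.6, 251.1]
tool_rot: [3.141, 0.001, 2.731]
ft_force: [-2.4, 1.0, 6.0]
grip_width: 0.283
gripper_force: 40.0
```

>>> carry_out --moves '[{"gripper": 0, "dp": [0, 0, -0.01], "delta_rot": [0, 0, 0]}, {"gripper": 0, "dp": [0, 0, -0.02], "delta_rot": [0, 0, 0]}, {"gripper": 0, "dp": [0, 0, -0.03], "delta_rot": [0, 0, 0]}, {"gripper": 0, "dp": [0, 0, -0.04], "delta_rot": [0, 0, 0]}, {"gripper": 0, "dp": [0, 0, -0.05], "delta_rot": [0, 0, 0]}, {"gripper": 0, "dp": [0, 0, -0.05], "delta_rot": [0, 0, 0]}]'

```text
time: 16.32
tcp_pos: [509.6, -0.6, 248.1]
tool_rot: [3.141, 0.001, 2.731]
ft_force: [-3.2, 1.6, 5.9]
grip_width: 0.282
gripper_force: 40.0
```

>>> carry_out --moves '[{"gripper": 0, "dp": [0, 0, -0.01], "delta_rot": [0, 0, 0]}, {"gripper": 0, "dp": [0, 0, -0.02], "delta_rot": [0, 0, 0]}, {"gripper": 0, "dp": [0, 0, -0.03], "delta_rot": [0, 0, 0]}, {"gripper": 0, "dp": [0, 0, -0.03], "delta_rot": [0, 0, 0]}, {"gripper": 0, "dp": [0, 0, -0.03], "delta_rot": [0, 0, 0]}]'

```text
time: 16.95
tcp_pos: [509.6, -0.6, 246.9]
tool_rot: [3.141, 0.001, 2.731]
ft_force: [-5.3, 0.9, 11.2]
grip_width: 0.285
gripper_force: 40.0
```

>>> carry_out --moves '[{"gripper": 0, "dp": [0, 0, -0.01], "delta_rot": [0, 0, 0]}, {"gripper": 0, "dp": [0, 0, -0.015], "delta_rot": [0, 0, 0]}, {"gripper": 0, "dp": [0, 0, -0.015], "delta_rot": [0, 0, 0]}]'

```text
time: 17.32
tcp_pos: [509.7, -0.6, 246.8]
tool_rot: [3.141, 0.0, 2.731]
ft_force: [-7.8, 2.0, 16.0]
grip_width: 0.283
gripper_force: 40.0
```

>>> carry_out --moves '[{"gripper": 0, "dp": [0, 0, 0.02], "delta_rot": [0, 0, 0]}, {"gripper": 0, "dp": [0, 0, 0.03], "delta_rot": [0, 0, 0]}, {"gripper": 0.65, "dp": [0, 0, 0.03], "delta_rot": [0, 0, 0]}, {"gripper": 0.65, "dp": [0, 0, 0.03], "delta_rot": [0, 0, 0]}, {"gripper": 0.65, "dp": [0, 0, 0.03], "delta_rot": [0, 0, 0]}, {"gripper": 0.65, "dp": [0, 0, 0.03], "delta_rot": [0, 0, 0]}]'

```text
time: 18.08
tcp_pos: [509.2, -0.7, 245.7]
tool_rot: [-3.141, -0.0, 2.731]
ft_force: [-0.3, 0.1, -0.3]
grip_width: 0.647
gripper_force: 0.0
```

>>> carry_out --moves '[{"gripper": 0.65, "dp": [0, 0, 0.3], "delta_rot": [0, 0, 0]}, {"gripper": 0.65, "dp": [0, 0, 0.9], "delta_rot": [0, 0, 0]}, {"gripper": 0.65, "dp": [0, 0, 1.8], "delta_rot": [0, 0, 0]}, {"gripper": 0.65, "dp": [1.3, 0, 2.2], "delta_rot": [0, 0, 0]}, {"gripper": 0.65, "dp": [1.3, 0, 2.2], "delta_rot": [0, 0, 0]}, {"gripper": 0.65, "dp": [1.3, 0, 2.2], "delta_rot": [0, 0, 0]}]'

```text
time: 18.82
tcp_pos: [588.4, -0.7, 380.0]
tool_rot: [3.141, 0.003, 2.731]
ft_force: [-0.1, 0.2, 0.4]
grip_width: 0.65
gripper_force: 0.0
```

```bash
python3 - <<'E'
from h import *
s=manip.sense(); print(s["tcp_pos"],s["time"],s["ft_force"],s["grip_width"])
im,d=manip.capture("wrist"); C=cloud("wrist",d,s)
cv2.imwrite("pics/w3.png",im)
for r in manip.recognise("wrist","cell"):
    v,u=map(int,r["location"]); print(round(r["score"],2),v,u,C[v,u].round(0))
P=C.reshape(-1,3); r=np.hypot(P[:,0]-508.7,P[:,1]-.1)
for lo,hi,zl,zh in [(0,12,90,125),(14,24,60,95),(26,34,60,85)]:
    q=P[(r>lo)&(r<hi)&(P[:,2]>zl)&(P[:,2]<zh)]
    if len(q): print(lo,hi,len(q),np.median(q,0).round(1))
q=P[(r>14)&(r<24)&(abs(P[:,2]-75)<5)]; A=np.c_[q[:,:2]-[508.7,.1],np.ones(len(q))]; print("tilt",np.linalg.lstsq(A,q[:,2],rcond=None)[0])
E
```

```text
[588.405837    -0.69408317 380.02447007] 18.825 [-0.13375831  0.18060767  0.4468447 ] 0.6503416761937767
0.73 103 224 [511.   3. 111.]
0.57 81 474 [583. 212.  62.]
0 12 802 [5.088e+02 2.000e-01 1.105e+02]
14 24 1374 [508.2   4.7  74.5]
26 34 1918 [505.4   2.4  68.5]
tilt [ 3.71718869e-04 -2.05048047e-03  7.45332059e+01]
```

View pics/w3.png

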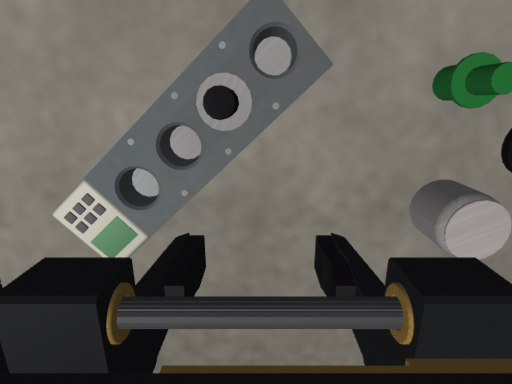

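The cell stands in bay b at pixel (col 224, row 102). Its shoulder top is 6.0 mm above the tester top with no measurable tilt, so it is fully home, and the gripper is clear of everything.

```bash
python3 -c "
from cell import manip
print(manip.close_job())"
```

```text
the job is handed in; nothing more can be done
None
```

The cell is pressed fully home in bay b, the clear bay, with its shoulder flat on the tester and the gripper withdrawn; peak measured force was about 16 N, it took about 19 s, and the job is handed in (no verdict was returned).

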